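Lock out a heater circuit: isolator off, fuse carrier out

TASK

Make the drying oven's heater circuit safe for service: first push the fuse panel's red isolator lever all the way over to off (leaning away from the side it leans to now), then pull the orange fuse carrier straight up out of its sprung socket and set it down gently in the white tray. Leave the blue and grey carriers plugged fully home, and do not knock the glassware, vessels and bottle about.

Things in the scene. Friction and masses are not known exactly. Their poses are not given: they have to be found in the camera images.
- panel: Fixed white fuse panel, 110 (x) x 280 (y) x 50 mm high; origin at the centre of its underside, z up. Place and yaw vary. Three sockets in its top in a row along the panel's y, at y = -100, -40 and +20 mm, x = 0, each 22 (x) x 32 (y) mm, 30 mm deep; the isolator lever is at y = +95 mm. The three carriers may sit in any order.
- isolator (a joint): Isolator lever hinge, rad: 0 = on, leaning 0.5 rad from upright to the panel's -x side; 1.0 = off, end stop, leaning 0.5 rad to the +x side. Starts between 0 and 0.2. It stays where it is left and takes about 1 N at its knob. The axis runs along the panel's y through panel x = 0, y = +95, z = 72 mm.
- isolator_tip (a point): Centre of the lever's red ball knob, 26 mm diameter, 60 mm from the lever's axis on a 10 mm steel rod; it stands 53 to 60 mm above the axis. The lever's grey block is 70 (x) x 50 (y) mm and reaches 75 mm above the bench; its round hub (26 mm dia.) reaches 85 mm.
- fuse_orange: Orange plug-in fuse carrier to be pulled, loose, 50 to 105 g, 72 mm tall. Origin at the centre of its foot, z up along it, x and y as the panel's while plugged in. From the foot up: black shank 20 (x) x 28 (y) mm to 26 mm, black flange 30 x 42 mm from 26 to 32 mm, orange grip 18 (x) x 34 (y) mm from 32 to 72 mm. Home, the flange rests on the panel top, foot at z = 24 mm.
- fuse_orange_grip (a point): Point inside the orange grip, on its axis, 55 mm above the foot; pinch the grip across its 18 mm (x). Two sprung balls in the socket hold the shank: it takes about 9 to 14 N straight up in the first 3 mm, falling to nothing at about 7 mm; from there the balls push it up a little, and it is free from 14 mm and clear of the panel after 26 mm.
- fuse_orange_mid (a point): Middle of the orange carrier, 36 mm above its foot.
- fuse_blue: Blue fuse carrier, same shape as the orange one, plugged in; stays fully home. Origin at its foot.
- fuse_grey: Grey fuse carrier, same shape, plugged in; stays fully home. Origin at its foot.
- tray: Fixed white open tray, 130 (x) x 180 (y) x 28 mm, walls and floor 4 mm; origin at the centre of its underside. Place and yaw vary; it may be on either side of the panel.
- link: White ceramic spare link with brass ends, 40 x 22 x 14 mm, lying loose in the +y half of the tray (tray y about +50 mm); the -y half is empty. Origin at the centre of its underside. It may be nudged.
- vial: Small amber glass vial, 26 mm dia., 55 mm tall, standing between panel and tray; origin under its centre. Not to be knocked.
- vessel0: White digestion vessel with grey cap, 56 mm dia., 97 mm tall, standing beyond the panel; origin under its centre. Not to be knocked.
- vessel1: Second digestion vessel, alike. Not to be knocked.
- beaker: Glass beaker, 66 mm dia., 85 mm tall, standing at the back; origin under its centre. Not to be knocked.
- reagent: White reagent bottle with blue cap, 64 mm dia., 120 mm tall, standing at the back left; origin under its centre. Not to be knocked.

How it is judged:
By the outcome, as a careful person would: the job done as asked, in the order asked, and still so for the second after the job is handed in, with the robot touching nothing.
It also fails if it takes over 51 s, if anything falls off the work surface, if the arm or the gripper's body presses on something with over 40 N, if the wrist force passes 120 N, or if a joint passes its speed limit or range.

ROBOT

A 7-joint arm with a two-finger parallel gripper is mounted at the origin on the work surface. World frame = base frame: x ahead of the robot, y to its left, z up, the work surface at z = 0. Lengths are in m, angles in rad, forces in N, time in s.
With the tool pointing down it reaches from about 0.4 to 0.85 m from the base axis. Payload 10.4 kg.
Tool frame: the origin (TCP) lies at the very end of the fingers, on their centre line; the grasp point (between the pads) lies 19 mm behind it; x points along the fingers, z is the direction in which the jaws open and shut, and the axes are right-handed (so a half turn about x gives the same grasp; the last joint's range is limited). The gripper opens to 85 mm and grips with 20 to 120 N. Pads are 22 mm wide; open, the fingers measure 114 mm over their backs; the gripper's body (76 mm by 85 mm) begins 54 mm behind the grasp point. The pads swing forward as they close: fully open they stand 13 mm farther back than shut.
Start: joints at [-1.234, 0.332, -0.065, 1.46, 0.022, 1.35, -0.088], TCP at [0.22, 0.585, 0.231] pointing down, gripper open.
Joint ranges: [-2.6, 2.6], [-0.5, 2.12], [-1.47, 1.34], [0.16, 2.42], [-1.27, 4.41], [0.06, 2.06], [-2.6, 2.6]. Speed limits (rad/s): [2.22, 2.22, 2.79, 2.79, 3.14, 3.14, 3.14].

INTERFACE

Orientations are given as a unit quaternion [x, y, z, w].
In Python, from workcell import readout, camera, manip gives the robot as it stands.
- The arm moves only by the shell command python3 -m inch 'ROWS' [FORCE]. ROWS is JSON, a list of rows, each a list of 3 entries, a list of its own where there are three numbers: the turn, a rotation vector about the tool's x, y, z in degrees, then the shift along the tool's x, y, z in mm, then the closure, from 0 (fully open) to 1 (shut). In form: [[[wx, wy, wz], [dx, dy, dz], hand], ...]. A call has 1 to 10 rows; each row is the pose to reach, as a shift and turn from the pose measured when the call began, along the tool's axes at that moment; what a row does not reach only later rows make up. A row lasts 1/8 s, in which the tool goes at most 62.5 mm and 10.7 degrees, less where a joint would pass 70% of its speed; a pose out of reach is approached as far as the arm can. A call with a gripper value outside its range is refused whole. The fingers move at their own pace and stop on an object; FORCE is the grip in N (left out, the last holds). Time passes only in rows, so rows that repeat a pose let the fingers close. It gives the time, the measured TCP pose, the force and the opening at its end, in the units of the state.
- readout.get_obs(): the state, without advancing time (a new reading comes with each control period).
- camera(name): name is "scene" or "top" or "wrist"; returns a dict with "pixels" (400x640x3 uint8, red, green, blue), "range_z" (400x640 float32, m along the optical axis (not along the pixel's ray), 0 where there is no reading), "intrinsics" (3x3 intrinsics, pixels), "extrinsics" (4x4, takes a point from world to camera coordinates); the wrist camera has in their place "T_tool_cam" (4x4, takes a point from camera to tool coordinates, whose origin is the TCP and whose axes are the tool frame's). Camera axes: x right, y down, z forward; pixel columns grow to the right and rows downward; lengths in m; the calibration is good to about 2 mm. The wrist camera is an equidistant fisheye: a pixel r from the principal point sees the ray r / f radians off the axis. A picture is of the moment at which its call begins: read the wrist's pose just before it.
- manip.hand_in(): hands the job in, once; it reports no verdict.
The state is a dict: "clock": time; "joint_pos": joint angles; "joint_velocities": joint speeds; "tau": joint torques, N m; "position": TCP position; "ee_rot": TCP orientation; "ft_force": force on the tool from outside, world axes, zero at the start; "torque": the same for the moment, N m; "grip_width": opening from 0.0 (shut) to 1.0 (fully open).
Only numpy, scipy, OpenCV 4.12 (cv2) and the standard library are available. Lean on these libraries where they do the work, as an engineer would, in place of code of your own. Each camera call takes 0.05 s, during which the arm holds its last target.

## Working session

There is one attempt and no reset: what is moved stays moved. The work goes in short steps, Python scripts to look and compute and a shell command to move; the robot and the scene stay as the last step left them, time stands still between calls to the robot, and variables do not carry over. Pictures are saved under pics/ and viewed, and the job is handed in when it is done.

```bash
mkdir -p pics; ls
python3 - <<'E'
from workcell import readout,camera,manip
import cv2,numpy as np
o=readout.get_obs(); print(o)
for n in("scene","top"):
    c=camera(n); cv2.imwrite(f"pics/{n}0.png",c["pixels"][:,:,::-1]); np.savez(f"pics/{n}0.npz",**c)
    print(n,c["intrinsics"].tolist(),c["extrinsics"].round(4).tolist())
E
```

```text
pics
{'clock': 0.0, 'joint_pos': array([-1.23361222,  0.33288247, -0.06470987,  1.460979  ,  0.02163242,
        1.3498834 , -0.08850986]), 'joint_velocities': array([ 0.00064638,  0.00082616,  0.00058031, -0.00130412, -0.00099652,
       -0.00139068, -0.00045014]), 'tau': array([ 2.23440488e-04, -6.25434566e+01,  4.93224571e-02, -3.91621721e+01,
        1.61947135e-02,  9.69738874e-03, -2.29200202e-05]), 'position': array([0.21991915, 0.58461713, 0.23049136]), 'ee_rot': array([-0.40279829,  0.5817901 ,  0.40215765,  0.58098455]), 'ft_force': array([-0.72354956, -0.13766387, -0.7413013 ]), 'torque': array([0.00265214, 0.03029124, 0.01042036]), 'grip_width': 0.9983566183403645}
scene [[368.51293951827097, 0.0, 316.7759088852742], [0.0, 368.51293951827097, 197.09168218165414], [0.0, 0.0, 1.0]] [[-0.5384, 0.8424, -0.022, 0.347], [0.5532, 0.3336, -0.7633, -0.2648], [-0.6357, -0.4232, -0.6457, 1.2694], [0.0, 0.0, 0.0, 1.0]]
top [[518.166223442902, 0.0, 310.05168629287795], [0.0, 518.166223442902, 195.6413813224319], [0.0, 0.0, 1.0]] [[-0.0286, -0.9996, -0.0011, 0.0118], [-0.9878, 0.0284, -0.1528, 0.6261], [0.1528, -0.0032, -0.9883, 1.4079], [0.0, 0.0, 0.0, 1.0]]
```

View pics/scene0.png

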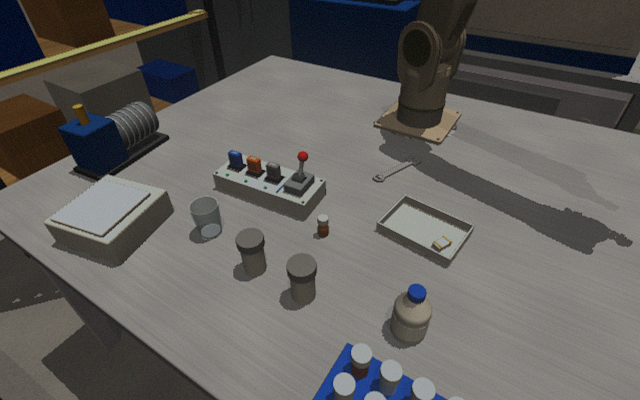

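View pics/top0.png

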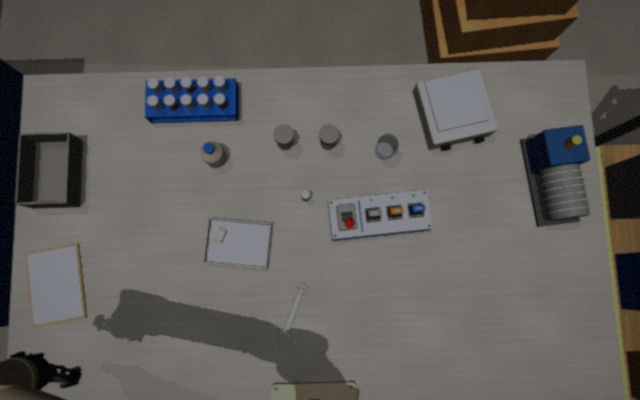

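The top view shows the panel at about (380,215), with the lever knob at (349,222), grey, orange and blue carriers at (373,213), (395,211) and (417,209), the tray at (238,243) and the vial at (306,195). Next I'll measure their positions.

```bash
cat > h.py <<'E'
import numpy as np,cv2
def load(n,k=0): return dict(np.load(f"pics/{n}{k}.npz"))
def ray(c,u,v):
    E=c["extrinsics"];R=E[:3,:3];o=-R.T@E[:3,3]
    return o,R.T@np.linalg.inv(c["intrinsics"])@np.array([u,v,1.])
def onz(c,u,v,z):
    o,d=ray(c,u,v);return o+d*(z-o[2])/d[2]
def tri(r1,r2):
    A=np.zeros((3,3));b=np.zeros(3)
    for o,d in(r1,r2):
        d=d/np.linalg.norm(d);P=np.eye(3)-np.outer(d,d);A+=P;b+=P@o
    p=np.linalg.solve(A,b);return p,[np.linalg.norm(np.cross(p-o,d/np.linalg.norm(d))) for o,d in(r1,r2)]
def cloud(c):
    z=c["range_z"];h,w=z.shape;u,v=np.meshgrid(np.arange(w),np.arange(h))
    p=np.stack([u,v,np.ones_like(u)],-1)@np.linalg.inv(c["intrinsics"]).T*z[...,None]
    E=c["extrinsics"];return (p-E[:3,3])@E[:3,:3]
def mask(c,lo,hi,roi):
    hsv=cv2.cvtColor(c["pixels"],cv2.COLOR_RGB2HSV);m=cv2.inRange(hsv,lo,hi);k=np.zeros_like(m);x0,y0,x1,y1=roi;k[y0:y1,x0:x1]=1;return m*k
E
python3 - <<'E'
from h import *
t=load("top");s=load("scene")
T=cloud(t);S=cloud(s)
def cen(c,lo,hi,roi):
    m=mask(c,lo,hi,roi);n,l,st,ce=cv2.connectedComponentsWithStats(m);i=1+st[1:,4].argmax();return ce[i],st[i],l==i
for nm,lo,hi,a,b in[("red",(0,150,60),(6,255,255),(335,205,360,235),(290,145,320,170)),("orange",(4,150,60),(18,255,255),(380,195,408,225),(240,150,265,180)),("blue",(105,120,40),(125,255,255),(405,195,430,225),(222,145,248,175))]:
    c1,s1,m1=cen(t,lo,hi,a);c2,s2,m2=cen(s,lo,hi,b)
    print(nm,c1,s1,c2,s2,tri(ray(t,*c1),ray(s,*c2)))
    print('  depth',np.median(T[m1],0),np.median(S[m2],0), T[m1][:,2].max())
# panel top by height
m=((T[...,2]>.04)&(T[...,2]<.058)).astype(np.uint8);m[:, :320]=0;m[:,440:]=0;m[:185]=0;m[245:]=0
P=T[m>0][:,:2]
r=cv2.minAreaRect((P*1000).astype(np.float32));print("panel",r)
# tray
m=((T[...,2]>.018)&(T[...,2]<.036)).astype(np.uint8);k=np.zeros_like(m);k[205:280,195:285]=1
P=T[(m*k)>0][:,:2];print("tray",cv2.minAreaRect((P*1000).astype(np.float32)),len(P))
for nm,roi in[("vial",(298,186,316,204)),("reag",(198,138,232,170)),("v0",(270,120,300,155)),("v1",(317,120,345,155)),("bk",(370,130,402,165)),("link",(212,225,230,245))]:
    x0,y0,x1,y1=roi;p=T[y0:y1,x0:x1].reshape(-1,3);z=.045 if nm!="link" else 0.012
    q=p[p[:,2]>z]; print(nm,q.mean(0).round(3) if len(q) else None,q.max(0).round(3),q.min(0).round(3))
for n in("top","scene"):
    c=load(n);a=(320,185,440,250)if n=="top" else(205,135,335,225)
    im=c["pixels"][a[1]:a[3],a[0]:a[2],::-1];cv2.imwrite(f"pics/{n}c.png",cv2.resize(im,None,fx=6,fy=6,interpolation=2))
E
```

```text
red [348.87096774 222.67741935] [345 219   9   9  62] [302.75409836 155.44262295] [298 152  10   9  61] (array([ 0.5384727 , -0.10533816,  0.12891643]), [np.float64(0.0007140745709392892), np.float64(0.0007140745709393097)])
  depth [ 0.53764868 -0.10522854  0.13681244] [ 0.54405032 -0.10045735  0.13346028] 0.14728808768726534
orange [394.78947368 210.80701754] [389 207  13   8  57] [254.64150943 163.69811321] [247 156  14  17 106] (array([ 0.57238729, -0.23615965,  0.07817624]), [np.float64(0.0008348308505898757), np.float64(0.0008348308505898879)])
  depth [ 0.56974211 -0.23217141  0.09333439] [ 0.5782621  -0.22649992  0.08837042] 0.10150703613314546
blue [417.16666667 208.29487179] [411 205  14   8  78] [236.27777778 156.69444444] [228 150  15  18  72] (array([ 0.5765114 , -0.29635132,  0.08173558]), [np.float64(0.0017358097291922613), np.float64(0.0017358097291922038)])
  depth [ 0.57594995 -0.29401435  0.09534024] [ 0.58157167 -0.28401344  0.09137312] 0.10393054392330602
panel ((570.1370239257812, -200.4579315185547), (110.82833099365234, 281.6022033691406), 4.420769691467285)
tray ((501.7813415527344, 202.90179443359375), (181.0904083251953, 129.98316955566406), 82.87693786621094) 407
vial [0.63  0.006 0.054] [0.642 0.016 0.06 ] [ 0.618 -0.006  0.046]
reag [0.747 0.259 0.095] [0.785 0.296 1.487] [ 0.404 -0.001  0.045]
v0 [0.787 0.061 0.109] [0.822 0.089 1.487] [ 0.404 -0.001  0.046]
v1 [ 0.787 -0.063  0.102] [ 8.190e-01 -1.000e-03  1.487e+00] [ 0.404 -0.091  0.045]
bk [ 0.766 -0.23   0.071] [ 0.795 -0.195  0.096] [ 0.73  -0.258  0.045]
link [0.525 0.25  0.031] [0.548 0.269 1.487] [ 0.404 -0.001  0.012]
```

Run:
```python
from scipy.spatial.transform import Rotation as R
print(R.from_quat([-0.40279829,  0.5817901 ,  0.40215765,  0.58098455]).as_matrix().round(3))
```

```text
[[-0.    -0.936  0.352]
 [-0.001  0.352  0.936]
 [-1.    -0.    -0.001]]
```

```bash
cat >> h.py <<'E'
from scipy.spatial.transform import Rotation as Ro
from workcell import readout,camera,manip
PC=np.array([.5701,-.2005]);PY=np.deg2rad(4.42)
TC=np.array([.5018,.2029]);TY=np.deg2rad(-7.12)
def loc(x,y,c=PC,a=PY): return c+np.array([x*np.cos(a)-y*np.sin(a),x*np.sin(a)+y*np.cos(a)])
def plan(xy,z,az):
    o=readout.get_obs();R=Ro.from_quat(o["ee_rot"]);Z=np.array([np.cos(az),np.sin(az),0]);X=np.array([0,0,-1.])
    Rt=np.stack([X,np.cross(Z,X),Z],1)
    w=np.rad2deg((R.inv()*Ro.from_matrix(Rt)).as_rotvec());d=R.inv().apply(np.array([*xy,z])-o["position"])*1000
    print("t",round(o["clock"],2),"p",o["position"].round(4),"F",o["ft_force"].round(2),"g",round(o["grip_width"],3));print("turn",w.round(2),"shift",d.round(1))
E
python3 - <<'E'
from h import *
print(loc(-.075,.095),loc(0,.095),loc(0,-.04));plan(loc(-.075,.095),.2,PY)
E
```

```text
[ 0.48800169 -0.11156257] [ 0.56277863 -0.10578254] [ 0.57318268 -0.24038104]
t 0.1 p [0.2199 0.5847 0.2306] F [0.78 0.28 0.14] g 0.999
turn [ 6.497e+01 -6.000e-02  4.000e-02] shift [  31.3 -496.  -557.3]
```

View pics/topc.png

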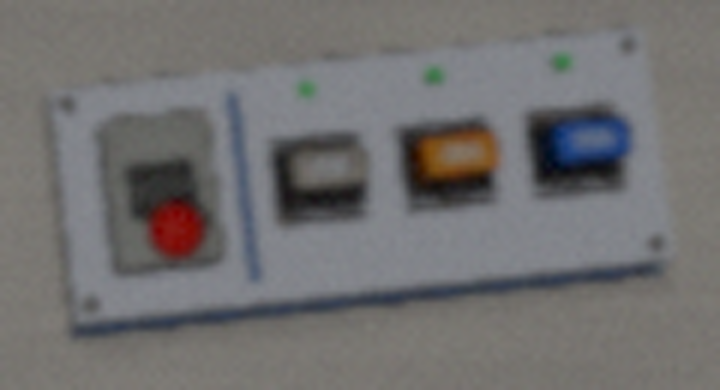

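The crop confirms that the knob (about (349,222) in the full image) leans to the panel's -x side, toward the robot. I'll move to the knob's -x side.

```bash
python3 -m inch '[[[10,0,0],[0,-60,-60],0.3],[[20,0,0],[0,-120,-120],0.6],[[30,0,0],[0,-170,-170],1],[[40,0,0],[0,-220,-230],1],[[50,0,0],[5,-270,-280],1],[[60,0,0],[5,-320,-340],1],[[65,0,0],[10,-370,-400],1],[[65,0,0],[10,-410,-450],1],[[65,0,0],[20,-450,-500],1],[[65,0,0],[30,-496,-557],1]]'
python3 - <<'E'
from h import *
plan(loc(-.075,.095),.2,PY)
E
```

```text
clock: 1.35
position: [0.4492, 0.0025, 0.2132]
ee_rot: [-0.027, 0.707, 0.027, 0.707]
ft_force: [0.2, 0.7, -0.2]
grip_width: -0.0
t 1.35 p [0.4492 0.0025 0.2132] F [ 0.22  0.73 -0.21] g -0.0
turn [-0.03  0.01  0.04] shift [  13.3 -116.7   29.9]
```

```bash
python3 -m inch '[[[0,0,0],[5,-60,15],1],[[0,0,0],[13,-117,30],1],[[0,0,0],[13,-117,30],1],[[0,0,0],[13,-117,30],1],[[0,0,0],[13,-117,30],1]]'
python3 - <<'E'
from h import *
plan(loc(-.075,.095),.112,PY)
o=readout.get_obs();c=camera("wrist");np.savez("pics/wrist1.npz",p=o["position"],q=o["ee_rot"],**c);cv2.imwrite("pics/wrist1.png",c["pixels"][:,:,::-1])
E
```

```text
clock: 1.98
position: [0.488, -0.1104, 0.2003]
ee_rot: [-0.028, 0.706, 0.028, 0.707]
ft_force: [-0.1, 0.0, -0.3]
grip_width: -0.001
t 1.98 p [ 0.488  -0.1104  0.2003] F [-0.15  0.   -0.3 ] g -0.001
turn [0.1  0.01 0.  ] shift [88.3 -1.1 -0.1]
```

View pics/wrist1.png

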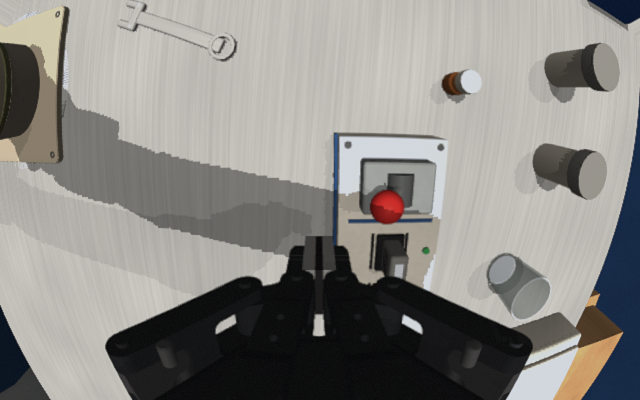

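The wrist view shows the knob at (387,207), offset in +x from the shut fingertips at (320,240), with nothing below the fingers. I'll descend, then push.

```bash
python3 -m inch '[[[0,0,0],[40,-1,0],1],[[0,0,0],[80,-1,0],1],[[0,0,0],[88,-1,0],1],[[0,0,0],[88,-1,10],1],[[0,0,0],[88,-1,20],1],[[0,0,0],[88,-1,27],1],[[0,0,0],[88,-1,34],1],[[0,0,0],[88,-1,41],1],[[0,0,0],[88,-1,48],1],[[0,0,0],[88,-1,55],1]]'
python3 - <<'E'
from h import *
plan(loc(.0,.095),.112,PY)
E
```

```text
clock: 3.28
position: [0.5435, -0.1071, 0.1124]
ee_rot: [-0.028, 0.706, 0.028, 0.707]
ft_force: [-1.4, 0.1, 0.5]
grip_width: -0.0
t 3.27 p [ 0.5435 -0.1071  0.1124] F [-1.37  0.1   0.48] g -0.0
turn [0.1  0.03 0.  ] shift [ 0.4 -0.2 19.3]
```

```bash
python3 -m inch '[[[0,0,0],[0,0,5],1],[[0,0,0],[0,0,10],1],[[0,0,0],[0,0,14],1],[[0,0,0],[0,0,17],1],[[0,0,0],[0,0,19],1],[[0,0,0],[0,0,19],1]]'; python3 -m inch '[[[0,0,0],[0,0,1],1],[[0,0,0],[0,0,2],1],[[0,0,0],[0,0,2],1]]'
python3 - <<'E'
from h import *
plan(loc(.0,.095),.112,PY)
E
```

```text
clock: 4.03
position: [0.5626, -0.1056, 0.1124]
ee_rot: [-0.028, 0.706, 0.028, 0.707]
ft_force: [-0.6, 0.5, -0.3]
grip_width: -0.002
clock: 4.4
position: [0.5647, -0.1054, 0.1124]
ee_rot: [-0.028, 0.706, 0.028, 0.707]
ft_force: [-0.8, 0.0, -0.6]
grip_width: -0.003
t 4.4 p [ 0.5647 -0.1054  0.1124] F [-0.83  0.04 -0.61] g -0.003
turn [0.11 0.04 0.01] shift [ 0.4 -0.2 -1.9]
```

Force is still about 1 N, so the lever hasn't reached the stop. I'll continue.

```bash
for i in 1; do python3 -m inch '[[[0,0,0],[0,0,1],1],[[0,0,0],[0,0,2],1],[[0,0,0],[0,0,3],1]]'; done
python3 - <<'E'
from h import *
plan(loc(.0,.095),.112,PY)
c=camera("scene");cv2.imwrite("pics/s2.png",cv2.resize(c["pixels"][100:240,200:360,::-1],None,fx=4,fy=4))
E
```

```text
clock: 4.78
position: [0.5655, -0.1054, 0.1121]
ee_rot: [-0.027, 0.708, 0.028, 0.705]
ft_force: [-15.7, 1.2, 7.6]
grip_width: -0.001
t 4.78 p [ 0.5655 -0.1054  0.1121] F [-15.66   1.19   7.59] g -0.001
turn [ 0.07 -0.23 -0.06] shift [ 0.1 -0.1 -2.8]
```

View pics/s2.png

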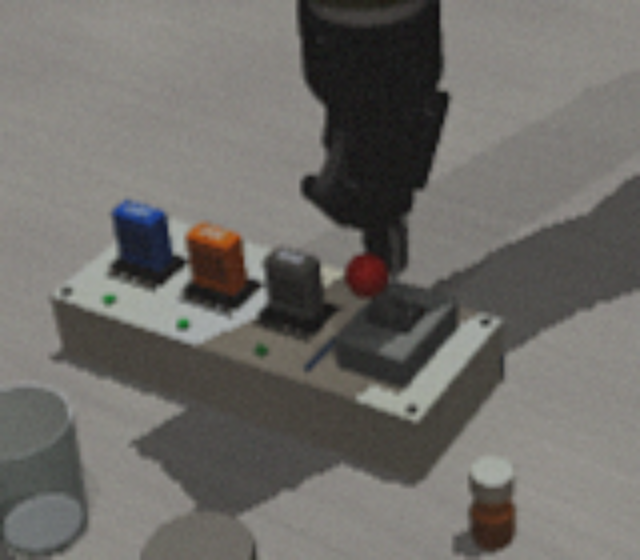

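Force jumped to 16 N with no further travel, and the knob in the crop now leans away from the robot, so the lever is at its end stop. I'll retreat, rise and go above the orange carrier.

```bash
python3 -m inch '[[[0,0,0],[0,0,-8],1],[[0,0,0],[0,0,-20],1],[[0,0,0],[-40,0,-20],1],[[0,0,0],[-90,0,-20],0.5],[[0,0,0],[-100,-60,-10],0.2],[[0,0,0],[-100,-110,0],0],[[0,0,0],[-100,-135,8],0],[[0,0,0],[-100,-135,8],0]]'
python3 - <<'E'
from h import *
plan(loc(0,-.04),.2,PY)
o=readout.get_obs();c=camera("wrist");np.savez("pics/wrist2.npz",p=o["position"],q=o["ee_rot"],**c);cv2.imwrite("pics/wrist2.png",c["pixels"][:,:,::-1])
for n in("scene","top"):
    c=camera(n);np.savez(f"pics/{n}2.npz",**c)
    a=(320,185,440,250)if n=="top" else(205,135,335,225)
    cv2.imwrite(f"pics/{n}2c.png",cv2.resize(c["pixels"][a[1]:a[3],a[0]:a[2],::-1],None,fx=5,fy=5))
t,s=load("top",2),load("scene",2)
m1=mask(t,(0,150,60),(6,255,255),(335,195,365,235));m2=mask(s,(0,150,60),(6,255,255),(280,140,330,185))
print(m1.any(),m2.any())
c1,c2=[np.argwhere(m>0)[:,::-1].mean(0) for m in(m1,m2)]
p,_=tri(ray(t,*c1),ray(s,*c2));print("knob",p,"lever axis",loc(0,.095),"expected off",loc(.0288,.095))
E
```

```text
clock: 5.82
position: [0.5838, -0.242, 0.2119]
ee_rot: [-0.027, 0.708, 0.026, 0.705]
ft_force: [-0.7, 0.2, -0.7]
grip_width: 0.999
t 5.83 p [ 0.5838 -0.242   0.2119] F [-0.74  0.23 -0.68] g 0.999
turn [-0.13 -0.24  0.03] shift [ 11.9   2.4 -10.4]
True True
knob [ 0.59023927 -0.10174167  0.12618803] lever axis [ 0.56277863 -0.10578254] expected off [ 0.59149298 -0.10356301]
```

View pics/wrist2.png

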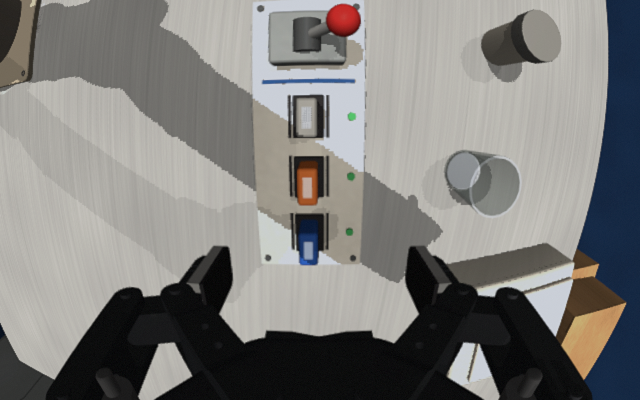

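View pics/scene2c.png

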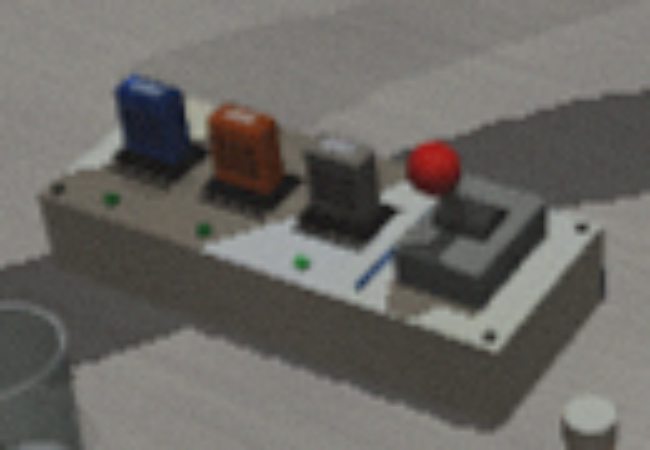

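The lever is at off: the knob triangulates to 0.590 m against an expected 0.5915 m. In the wrist view the orange carrier's top is at about (307,187). I'll refine its position from there.

```bash
cat >> h.py <<'E'
def wray(w,u,v):
    K=w["intrinsics"];a=(u-K[0,2])/K[0,0];b=(v-K[1,2])/K[1,1];r=np.hypot(a,b)
    d=np.array([a/r*np.sin(r),b/r*np.sin(r),np.cos(r)]) if r>0 else np.array([0,0,1.])
    M=w["T_tool_cam"];R=Ro.from_quat(w["q"]);return w["p"]+R.apply(M[:3,3]),R.apply(M[:3,:3]@d)
def wonz(w,u,v,z):
    o,d=wray(w,u,v);return o+d*(z-o[2])/d[2]
def toP(p):
    d=np.array(p[:2])-PC;c,s=np.cos(PY),np.sin(PY);return np.array([c*d[0]+s*d[1],-s*d[0]+c*d[1]])
E
python3 - <<'E'
from h import *
w=load("wrist",2);im=w["pixels"]
cv2.imwrite("pics/w2c.png",cv2.resize(im[90:270,270:380,::-1],None,fx=3.3,fy=3.3,interpolation=2))
m=mask(w,(4,120,60),(18,255,255),(290,150,330,215));ys,xs=np.where(m);print(xs.min(),xs.max(),ys.min(),ys.max())
hsv=cv2.cvtColor(im,cv2.COLOR_RGB2HSV)
for nm,roi in[("orange",(298,170,318,207)),("grey",(298,98,320,135)),("blue",(298,228,320,266))]:
    x0,y0,x1,y1=roi;k=hsv[y0:y1,x0:x1];l=(k[...,1]<70)&(k[...,2]>150);yy,xx=np.where(l)
    u,v=np.median(xx)+x0,np.median(yy)+y0;p=wonz(w,u,v,.096);print(nm,u,v,p.round(4),"panel",toP(p).round(4))
for u,v in[(np.percentile(xs[(ys>170)],2),180),(np.percentile(xs,98),180)]: print(toP(wonz(w,u,v,.096)))
for u,v in[(261,8),(361,8),(267,257),(353,257)]: print(toP(wonz(w,u,v,.05)).round(4))
E
```

```text
297 317 161 204
orange 307.0 189.0 [ 0.5739 -0.2395  0.096 ] panel [ 0.0008 -0.0392]
grey 306.0 116.0 [ 0.5689 -0.1771  0.096 ] panel [0.0006 0.0234]
blue 308.0 253.0 [ 0.5787 -0.3009  0.096 ] panel [ 0.0008 -0.1008]
[-0.00771038 -0.03119777]
[ 0.00948827 -0.03125   ]
[-0.0458  0.1347]
[0.0527 0.1332]
[-0.0471 -0.1296]
[ 0.0485 -0.1292]
```

View pics/w2c.png

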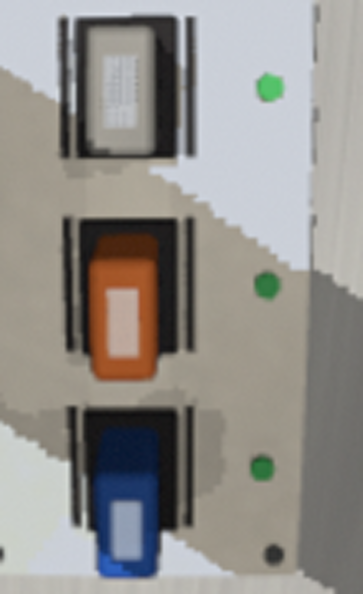

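The refined grip position agrees with the panel model: panel (0.8, -39.5) mm. I'll descend to TCP z = 0.060.

Run:
```python
from h import *
plan((.5737,-.2399),.060,PY)
```

```text
t 5.97 p [ 0.5844 -0.2385  0.2119] F [-0.29  1.36 -0.12] g 1.0
turn [ 0.12 -0.22 -0.1 ] shift [152.   -0.8 -10.1]
```

```bash
python3 -m inch '[[[0,0,0],[20,-1,-10],0.2],[[0,0,0],[60,-1,-10],0.3],[[0,0,0],[100,-1,-10],0.4],[[0,0,0],[115,-1,-10],0.4],[[0,0,0],[115,-1,-10],0.4],[[0,0,0],[115,-1,-10],0.4]]' 50
python3 - <<'E'
from h import *
plan((.5737,-.2399),.060,PY)
o=readout.get_obs();c=camera("wrist");np.savez("pics/wrist3.npz",p=o["position"],q=o["ee_rot"],**c);cv2.imwrite("pics/wrist3.png",c["pixels"][:,:,::-1])
E
```

```text
clock: 6.72
position: [0.5749, -0.2403, 0.0987]
ee_rot: [-0.028, 0.707, 0.028, 0.706]
ft_force: [0.7, -0.9, -0.5]
grip_width: 0.601
t 6.72 p [ 0.5749 -0.2403  0.0987] F [ 0.67 -0.91 -0.55] g 0.601
turn [ 0.13 -0.1  -0.05] shift [38.7  0.5 -1.1]
```

View pics/wrist3.png

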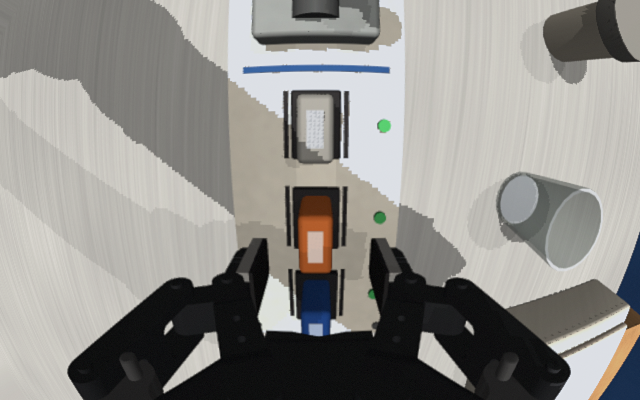

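The carrier's label at (315,247) sits between the fingers at (258..380). I'll continue down and grip.

```bash
python3 - <<'E'
from h import *
w=load("wrist",3);print(wonz(w,315,247,.096),wonz(w,315.5,135,.096))
E
python3 -m inch '[[[0,0,0],[15,0,-1],0.4],[[0,0,0],[30,0,-1],0.4],[[0,0,0],[38,0,-1],0.4],[[0,0,0],[38,0,-1],0.4],[[0,0,0],[38,0,-1],0.55],[[0,0,0],[38,0,-1],0.7],[[0,0,0],[38,0,-1],0.8],[[0,0,0],[38,0,-1],0.9],[[0,0,0],[38,0,-1],0.9],[[0,0,0],[38,0,-1],0.9]]' 50
python3 - <<'E'
from h import *
plan((.5737,-.2399),.060,PY)
E
```

```text
[ 0.57374045 -0.23824923  0.096     ] [ 0.56962925 -0.18105512  0.096     ]
clock: 8.02
position: [0.5741, -0.2405, 0.0612]
ee_rot: [-0.028, 0.707, 0.028, 0.706]
ft_force: [-2.9, 0.8, 5.5]
grip_width: 0.204
t 8.03 p [ 0.5741 -0.2405  0.0612] F [-2.93  0.79  5.52] g 0.204
turn [ 0.13 -0.05 -0.04] shift [ 1.2  0.7 -0.4]
```

```bash
python3 -m inch '[[[0,0,0],[0,0,0],1],[[0,0,0],[-2,0,0],1],[[0,0,0],[-4,0,0],1],[[0,0,0],[-6,0,0],1],[[0,0,0],[-8,0,0],1],[[0,0,0],[-11,0,0],1],[[0,0,0],[-15,0,0],1],[[0,0,0],[-20,0,0],1],[[0,0,0],[-26,0,0],1],[[0,0,0],[-34,0,0],1]]' 60;python3 -m inch '[[[0,0,0],[-15,0,0],1],[[0,0,0],[-40,0,0],1],[[0,0,0],[-70,0,0],1],[[0,0,0],[-85,0,0],1],[[0,0,0],[-85,0,0],1]]'
python3 - <<'E'
from h import *
q=loc(0,-.042,TC,TY);print(q);plan(q,.19,TY)
o=readout.get_obs();c=camera("wrist");np.savez("pics/wrist4.npz",p=o["position"],q=o["ee_rot"],**c);cv2.imwrite("pics/wrist4.png",c["pixels"][:,:,::-1])
c=camera("scene");cv2.imwrite("pics/s4.png",c["pixels"][:,:,::-1])
E
```

```text
clock: 9.28
position: [0.575, -0.2405, 0.0961]
ee_rot: [-0.028, 0.706, 0.028, 0.707]
ft_force: [0.0, -0.1, -1.6]
grip_width: 0.2
clock: 9.9
position: [0.5756, -0.2407, 0.1823]
ee_rot: [-0.028, 0.705, 0.028, 0.708]
ft_force: [0.5, -0.4, -1.6]
grip_width: 0.201
[0.49659419 0.16122387]
t 9.9 p [ 0.5756 -0.2407  0.1823] F [ 0.46 -0.36 -1.58] g 0.201
turn [ 1.169e+01  1.800e-01 -1.000e-02] shift [ -7.9 407.  -46.7]
```

View pics/wrist4.png

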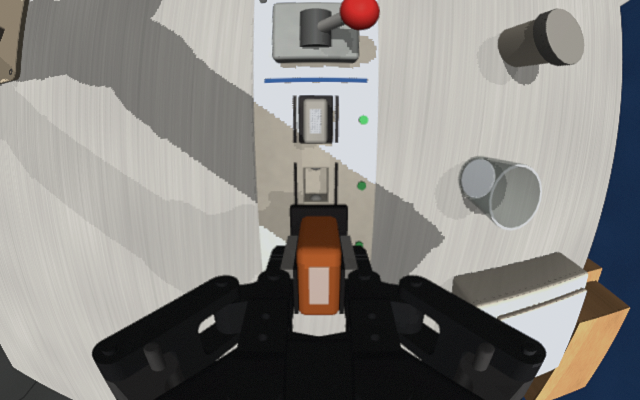

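View pics/s4.png

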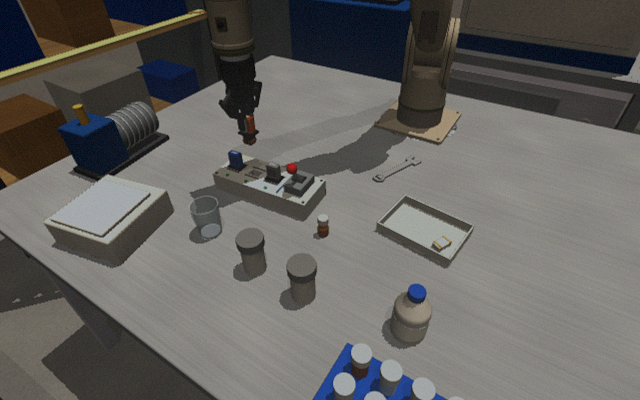

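The carrier is out of its socket and held at (319,265) in the wrist view. The blue and grey carriers remain in place. I'll raise and carry it over the tray.

```bash
python3 -m inch '[[[0,0,0],[-40,0,0],1],[[0,0,0],[-60,30,0],1],[[0,0,0],[-60,70,-5],1],[[2,0,0],[-60,120,-10],1],[[4,0,0],[-60,170,-15],1],[[6,0,0],[-60,220,-20],1],[[8,0,0],[-60,270,-30],1],[[10,0,0],[-60,320,-40],1],[[11.7,0,0],[-60,365,-45],1],[[11.7,0,0],[-60,395,-47],1]]'; python3 -m inch '[[[0,0,0],[0,5,0],1],[[0,0,0],[0,10,0],1],[[0,0,0],[0,10,0],1],[[0,0,0],[0,10,0],1]]';python3 - <<'E'
from h import *
q=loc(0,-.042,TC,TY);plan(q,.08,TY)
o=readout.get_obs();c=camera("wrist");np.savez("pics/wrist5.npz",p=o["position"],q=o["ee_rot"],**c);cv2.imwrite("pics/wrist5.png",c["pixels"][:,:,::-1])
E
```

```text
clock: 11.25
position: [0.495, 0.1521, 0.2396]
ee_rot: [0.043, 0.706, -0.043, 0.705]
ft_force: [-0.1, -0.8, -0.5]
grip_width: 0.202
clock: 11.75
position: [0.4965, 0.1609, 0.2395]
ee_rot: [0.044, 0.706, -0.044, 0.705]
ft_force: [-0.6, -0.3, -0.5]
grip_width: 0.201
t 11.75 p [0.4965 0.1609 0.2395] F [-0.6  -0.32 -0.51] g 0.201
turn [ 0.02 -0.1  -0.  ] shift [159.5   0.3   0.3]
```

View pics/wrist5.png

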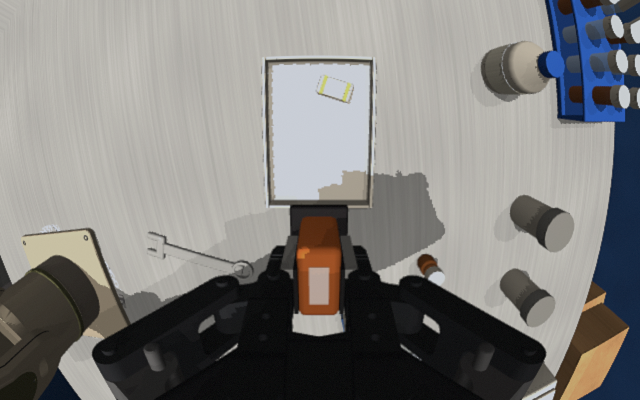

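The tray spans (265..375, 57..207) with the link at (335,88). I'll check the tray's edges by ray before lowering.

```bash
python3 - <<'E'
from h import *
w=load("wrist",5)
for u,v in[(267,58),(374,58),(264,206),(372,206)]:
    p=wonz(w,u,v,.028);d=p[:2]-TC;c,s=np.cos(TY),np.sin(TY);print(p.round(4),(c*d[0]+s*d[1]).round(4),(-s*d[0]+c*d[1]).round(4))
E
python3 -m inch '[[[0,0,0],[30,0,0],1],[[0,0,0],[80,0,0],1],[[0,0,0],[120,0,0],1],[[0,0,0],[150,0,0],1],[[0,0,0],[170,0,0],1],[[0,0,0],[180,0,0],1],[[0,0,0],[185,0,0],1],[[0,0,0],[185,0,0],1],[[0,0,0],[185,0,0],1]]';python3 - <<'E'
from h import *
plan(loc(0,-.042,TC,TY),.0412,TY)
E
```

```text
[0.4552 0.2992 0.028 ] -0.0582 0.0898
[0.5755 0.2843 0.028 ] 0.063 0.0899
[0.4255 0.1261 0.028 ] -0.0662 -0.0856
[0.5558 0.1099 0.028 ] 0.0651 -0.0856
clock: 12.92
position: [0.4966, 0.1613, 0.0553]
ee_rot: [0.044, 0.706, -0.043, 0.705]
ft_force: [-0.5, -0.1, -0.1]
grip_width: 0.205
t 12.93 p [0.4966 0.1613 0.0553] F [-0.45 -0.13 -0.12] g 0.205
turn [ 0.03 -0.05 -0.05] shift [14.1 -0.1  0. ]
```

```bash
python3 -m inch '[[[0,0,0],[4,0,0],1],[[0,0,0],[8,0,0],1],[[0,0,0],[10,0,0],1],[[0,0,0],[11,0,0],1],[[0,0,0],[12,0,0],1],[[0,0,0],[12,0,0],1],[[0,0,0],[12,0,0],1]]';python3 -m inch '[[[0,0,0],[0.5,0,0],1],[[0,0,0],[1,0,0],1],[[0,0,0],[1,0,0],1]]';python3 - <<'E'
from h import *
plan(loc(0,-.042,TC,TY),.0412,TY)
E
```

```text
clock: 13.8
position: [0.4966, 0.1613, 0.0433]
ee_rot: [0.044, 0.706, -0.043, 0.706]
ft_force: [-0.1, 0.3, -0.2]
grip_width: 0.2
clock: 14.18
position: [0.4966, 0.1613, 0.0423]
ee_rot: [0.044, 0.706, -0.043, 0.705]
ft_force: [-0.6, 1.9, -0.9]
grip_width: 0.202
t 14.18 p [0.4966 0.1613 0.0423] F [-0.56  1.87 -0.87] g 0.202
turn [ 0.03 -0.04 -0.06] shift [ 1.1 -0.1 -0. ]
```

```bash
python3 -m inch '[[[0,0,0],[0.5,0,0],1],[[0,0,0],[1,0,0],1],[[0,0,0],[1,0,0],1]]';python3 - <<'E'
from h import *
plan(loc(0,-.042,TC,TY),.0412,TY)
E
```

```text
clock: 14.55
position: [0.4966, 0.1613, 0.0412]
ee_rot: [0.044, 0.706, -0.043, 0.705]
ft_force: [0.0, -0.6, -0.6]
grip_width: 0.205
t 14.55 p [0.4966 0.1613 0.0412] F [ 0.   -0.59 -0.56] g 0.205
turn [ 0.03 -0.05 -0.05] shift [ 0.  -0.1  0. ]
```

```bash
python3 -m inch '[[[0,0,0],[0.5,0,0],1],[[0,0,0],[1,0,0],1],[[0,0,0],[1,0,0],1]]';python3 - <<'E'
from h import *
plan(loc(0,-.042,TC,TY),.0412,TY)
c=camera("scene");cv2.imwrite("pics/s6.png",cv2.resize(c["pixels"][150:280,350:500,::-1],None,fx=5,fy=4.5))
E
```

```text
clock: 14.92
position: [0.4967, 0.1614, 0.0411]
ee_rot: [0.044, 0.706, -0.043, 0.705]
ft_force: [-4.9, -1.3, 12.3]
grip_width: 0.203
t 14.93 p [0.4967 0.1614 0.0411] F [-4.95 -1.35 12.28] g 0.203
turn [ 0.02 -0.06 -0.09] shift [-0.1 -0.2 -0.1]
```

View pics/s6.png

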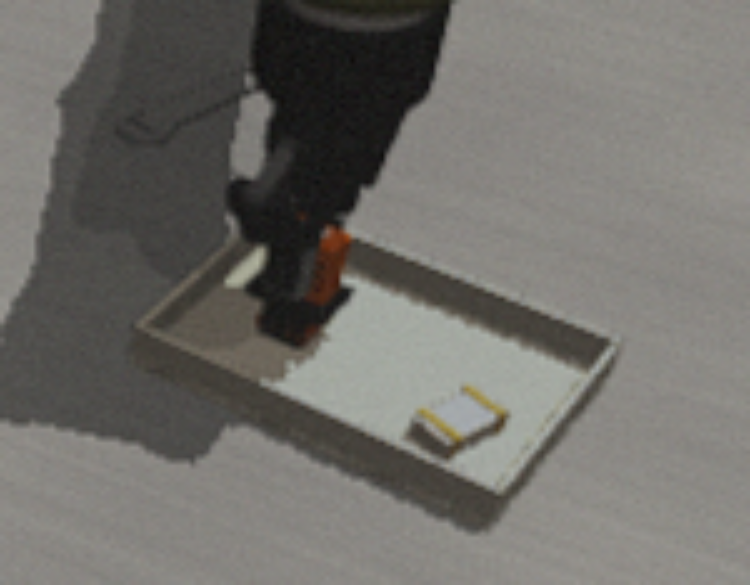

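The foot is on the tray floor, with 12 N of contact. I'll relieve the load, open slowly, then rise.

```bash
python3 -m inch '[[[0,0,0],[0,0,0],1],[[0,0,0],[0,0,0],0.78],[[0,0,0],[0,0,0],0.76],[[0,0,0],[0,0,0],0.73],[[0,0,0],[0,0,0],0.7],[[0,0,0],[0,0,0],0.6],[[0,0,0],[0,0,0],0.5],[[0,0,0],[0,0,0],0.5]]' 20;python3 -m inch '[[[0,0,0],[-5,0,0],0.5],[[0,0,0],[-20,0,0],0.5],[[0,0,0],[-60,0,0],0.5],[[0,0,0],[-110,0,0],0.5],[[0,0,0],[-160,0,0],0.5],[[0,0,0],[-160,-30,0],0.5],[[0,0,0],[-160,-80,-20],0.5],[[0,0,0],[-160,-80,-30],0.5],[[0,0,0],[-160,-80,-30],0.5]]';python3 - <<'E'
from h import *
plan(loc(0,-.042,TC,TY),.0412,TY)
o=readout.get_obs();c=camera("wrist");np.savez("pics/wrist7.npz",p=o["position"],q=o["ee_rot"],**c);cv2.imwrite("pics/wrist7.png",c["pixels"][:,:,::-1])
for n in("scene","top"):
    c=camera(n);np.savez(f"pics/{n}7.npz",**c);cv2.imwrite(f"pics/{n}7.png",c["pixels"][:,:,::-1])
s=load("scene",7)["pixels"];cv2.imwrite("pics/s7c.png",cv2.resize(s[135:270,205:480,::-1],None,fx=2.9,fy=2.9,interpolation=2))
E
```

```text
clock: 15.98
position: [0.4967, 0.1613, 0.0411]
ee_rot: [0.044, 0.706, -0.043, 0.705]
ft_force: [0.7, 0.7, -0.7]
grip_width: 0.501
clock: 17.1
position: [0.4571, 0.0859, 0.2019]
ee_rot: [0.045, 0.706, -0.042, 0.706]
ft_force: [0.2, 1.3, 0.6]
grip_width: 0.503
t 17.1 p [0.4571 0.0859 0.2019] F [0.17 1.27 0.57] g 0.503
turn [ 0.04 -0.01 -0.2 ] shift [161.   79.1  30. ]
```

View pics/s7c.png

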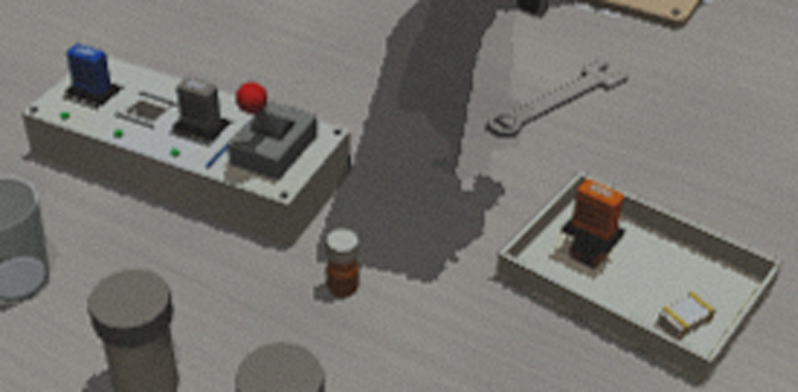

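View pics/wrist7.png

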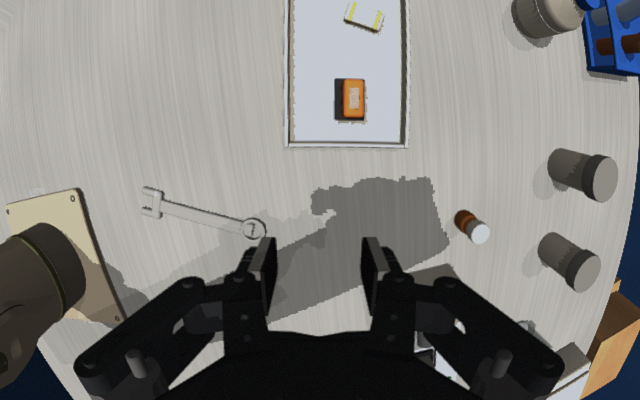

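View pics/top7.png

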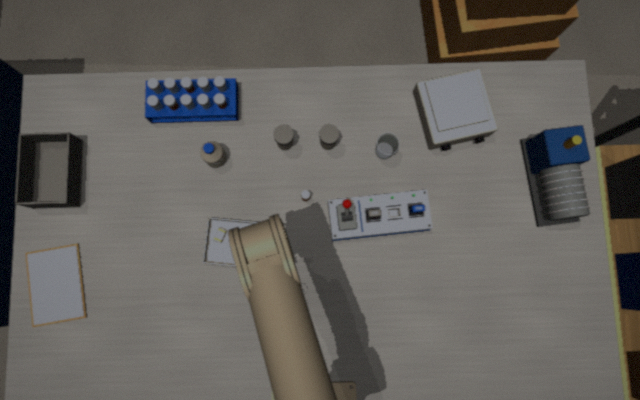

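The carrier stands upright in the tray (scene crop (600,215)). The lever leans away, and the vial, vessels, beaker and bottle look unmoved. I'll finish with a numeric check.

Run:
```python
from h import *
for n,rois in[("scene",{"blue":((105,120,40),(125,255,255),(222,145,248,175)),"red":((0,150,60),(6,255,255),(280,140,330,185))}),("top",{"blue":((105,120,40),(125,255,255),(405,195,430,225)),"red":((0,150,60),(6,255,255),(335,195,365,235))})]:
  for k in(0,2,7):
    c=load(n,k);print(n,k,{a:np.argwhere(mask(c,*r)>0)[:,::-1].mean(0).round(2).tolist() for a,r in rois.items()})
a,b=load("top",0),load("top",7);A,B=cloud(a),cloud(b)
for nm,(x0,y0,x1,y1) in dict(vial=(298,186,316,204),reag=(198,138,232,170),v0=(270,120,300,155),v1=(317,120,345,155),bk=(370,130,402,165),grey=(365,205,383,222),blue=(408,202,428,218)).items():
  d=np.abs(a["pixels"][y0:y1,x0:x1].astype(int)-b["pixels"][y0:y1,x0:x1]).mean();h=[np.percentile(C[y0:y1,x0:x1,2],95).round(4) for C in(A,B)];print(nm,d.round(1),h)
print(manip.hand_in())
```

```text
scene 0 {'blue': [235.9, 157.24], 'red': [302.75, 155.44]}
scene 2 {'blue': [235.05, 157.16], 'red': [291.43, 167.59]}
scene 7 {'blue': [235.96, 156.98], 'red': [291.45, 167.59]}
top 0 {'blue': [417.17, 208.29], 'red': [348.87, 222.68]}
top 2 {'blue': [nan, nan], 'red': [346.57, 203.43]}
top 7 {'blue': [417.0, 208.38], 'red': [346.69, 203.5]}
vial 2.4 [np.float64(0.0565), np.float64(0.057)]
reag 2.3 [np.float64(0.1196), np.float64(0.1195)]
v0 2.2 [np.float64(0.1), np.float64(0.1002)]
v1 2.3 [np.float64(0.1), np.float64(0.1003)]
bk 2.1 [np.float64(0.0839), np.float64(0.0848)]
grey 2.3 [np.float64(0.0988), np.float64(0.0984)]
blue 2.6 [np.float64(0.0982), np.float64(0.0988)]
the job is handed in; nothing more can be done
None<stdin>:4: RuntimeWarning: Mean of empty slice.
  ret = um.true_divide(
```

I pushed the isolator lever over to off, then pulled the orange carrier straight up and stood it upright in the empty half of the tray. The job was handed in at about 17 s, with the gripper clear of everything.

- **Lever:** it reached the end stop, where force jumped to about 16 N with no further travel. The knob triangulated about 1 mm short of the nominal off position, within the calibration error, and had not moved by the final pictures.
- **Orange carrier:** it touched the tray floor with about 12 N of contact, which I eased off before opening the fingers. The final pictures show it standing upright in the tray.
- **Everything else:** the blue and grey carriers kept their positions and heights to within 1 mm. The vial, vessels, beaker and bottle look unchanged in the before and after pictures.
- **Disagreements:** no check failed. The one missing reading was the blue carrier in the middle top picture, because the arm was blocking the view.

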